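# Clamp the plaster mould in the ratchet lever press

### The arm

A 6-joint arm with a two-finger parallel gripper is mounted at the origin on a cart in front of the work surface, level with it; the furniture and walls round the work are solid. World frame = base frame: x ahead of the robot, y to its left, z up, the work surface at z = 0. Lengths are in m, angles in rad, forces in N, time in s.
With the tool pointing down it reaches from about 0.3 to 0.775 m from the base axis. Payload 14.6 kg.
Tool frame: the origin (TCP) lies on the centre line of the jaws, within the pads' length; the fingertips stand 19 mm ahead of it and the grasp point (between the pads) is the TCP (ctrl.tip_reach is the distance from the TCP to the fingertips, in m); x points along the fingers, y is the direction in which the jaws open and shut, and the axes are right-handed (so a half turn about x gives the same grasp; the last joint's range is limited). The gripper opens to 94 mm and grips with 3 to 60 N. Pads are 16 mm wide; open, the fingers measure 119 mm over their backs; the gripper's body (75 mm by 177 mm) begins 78 mm behind the grasp point.
Start: joints at [1.195, 0.3, 1.521, -0, 1.321, -0.067], TCP at [0.167, 0.524, 0.224] pointing down, gripper open.
Joint ranges: [-3.03, 3.03], [-0.79, 2.21], [0.23, 2.52], [-1.04, 4.18], [0, 3.07], [-2.55, 2.55]. Speed limits (rad/s): [2.22, 2.22, 2.57, 3.14, 3.14, 3.14].

### API

Orientations are given as [roll, pitch, yaw] about the fixed x, y, z axes, in that order (R = Rz(yaw) Ry(pitch) Rx(roll)).
In Python, from station import ctrl, optics, models gives the robot as it stands. The module is installed in compiled form; this text tells all that it offers.
- The arm moves only by the tool arm_command, never from a script. Its argument "deltas" is a list of rows, each an object with "translation": the shift along the tool's x, y, z in units of 25 mm (1.0 is 25 mm), a list of three; "turn": the turn, a rotation vector about the tool's x, y, z in units of 5 degrees (1.0 is 5 degrees), a list of three. In form: [{"translation": [x, y, z], "turn": [rx, ry, rz]}, ...]. A call has 1 to 12 rows; each row is the pose to reach, as a shift and turn from the pose commanded when the call began, along the tool's axes at that moment; what a row does not reach only later rows make up. A row lasts 1/12 s, in which the tool goes at most 41.7 mm and 7.16 degrees, less where a joint would pass 70% of its speed; a pose out of reach is approached as far as the arm can. A call with a gripper value outside its range is refused whole. "gripper" is the finger opening in mm, from 0 to 94, set as the call begins (left out, the last holds). The fingers move at their own pace and stop on an object; "force" is the grip in N (left out, the last holds). Time passes only in rows, so rows that repeat a pose let the fingers close. It gives the time, the measured TCP pose, the force and the opening at its end, in the units of the state.
- ctrl.get_obs(): the state, without advancing time (a new reading comes with each control period).
- optics.camera(name): name is "scene" or "side" or "wrist"; returns the picture (480x640x3 uint8, red, green, blue); there is no depth.
- optics.get_calibration(name): a dict with "K" (3x3 intrinsics, pixels), "origin" and "orientation" of the camera in the world. Camera axes: x right, y down, z forward; pixel columns grow to the right and rows downward; lengths in m; the calibration is good to about 2 mm. The wrist camera is an equidistant fisheye: a pixel r from the principal point sees the ray r / f radians off the axis. A picture is of the moment at which its call begins: read the wrist's pose just before it. get_calibration takes no time and is no camera call; for the wrist camera it gives the pose at the moment of the call.
- ctrl.hand_in(): hands the job in, once; it reports no verdict.
Trained networks look in the newest picture that a camera, given by its name, has taken for a name from the list of things; names that differ only in an ending like _2 or _b are one class to them, and where a whole thing is asked for, a point or a joint stands for the part that bears it (a point fixed in the world has none). Each returns a list of dicts, best first, with "score" (0 to 1); they miss things now and then, are a little off and sometimes report something else, mostly with a low value. They report only what shows in the picture. A call takes as long as a camera call. They do not tell look-alikes from the thing itself.
- models.look_for(target, camera): "box" ([left, top, right, bottom] in pixels, round what is visible of it).
- models.cut_out(target, camera): "pixels" (480x640 bool, what is visible of it) and "box" ([left, top, right, bottom] in pixels, round what is visible of it).
- models.mark_of(target, camera): "at" ([column, row] in pixels: a listed point, or the origin of a listed thing).
The state is a dict: "time_s": time; "qpos": joint angles; "joint_vel": joint speeds; "tau": joint torques, N m; "ee_pos": TCP position; "eef_rot": TCP orientation; "force": force on the tool from outside, world axes, zero at the start; "moment": the same for the moment, N m; "grip_width": finger opening in m.
Only numpy, scipy, OpenCV 4.12 (cv2) and the standard library are available. Lean on these libraries where they do the work, as an engineer would, in place of code of your own. Each camera call takes 0.05 s, during which the arm holds its last target.

### The job

The lever of the mould press is held up by its ratchet. Press down the raised thumb plate of the rocking pawl on the lever's side so that the pawl tips over, then push the lever's grip down past the teeth, all the way to its stop, so that the foot clamps the mould and the ratchet keeps the lever down once you let go. Only press and push: do not lift the lever, and leave the mould and everything else on the bench where it is.

Things in the scene. Friction and masses are not known exactly. Their poses are not given: they have to be found in the camera images.
- press: the fixed press, dark teal painted iron: base plate 285 x 150 x 12 mm on the bench, two upright cheeks carrying the lever and the rocking pawl. Origin on the bench right under the lever's hinge; own x axis points horizontally along the lever towards its grip, z up, so the lever swings in the press's x-z plane
- lever_hinge (a point): centre of the lever's hinge axis (which runs along the press's y axis), 108 mm above the bench, between the cheeks
- lever (a joint): lever angle, rad; grows as it goes down: about 0.055 at the start (28 degrees up), 0.55 at the lower stop (level); upper stop -0.10. Stiff hinge: it stays where left. Pushing the grip down takes about 2 N, about 12 N near the stop (sprung foot). On it sits a toothed quadrant, 5 degrees a tooth: with the pawl leaning away from the grip it cannot go down; with the pawl on the grip side it clicks down but not up
- lever_grip (a point): a point on the upper face of the lever's black rubber grip, on its centre line, 257 mm from the hinge. The grip is 90 mm long along the lever, 30 mm wide, 18 mm thick; this point is 5 mm outward of the grip's middle
- pawl (a joint): angle of the rocking pawl, rad; its pivot lies 105 mm above the lever's hinge, parallel to it. 0: leans away from the grip (start); 0.559: leans fully to the grip side. A 28 mm brass ball 60 mm above the pivot is its weight: past 0.28 it falls over by itself and stays. Pressing its plate takes about 1 N (6 to 8 N if the lever was first forced against the pawl). It lifts about 0.1 rad at each tooth it clicks over
- pawl_thumb (a point): centre of the upper face of the pawl's ribbed thumb plate on the grip side (34 x 32 mm, 54 mm out from the pivot). Raised at the start, about 246 mm above the bench; sinks about 30 mm as the pawl tips over. The ball tips the same way, reaching 31 mm from the pivot: press here or farther out, not nearer to it
- mould_top (a point): middle of the top of the upper half of the closed two-part plaster mould (each half 90 x 130 x 44 mm, loose, 0.6 kg), which stands on the base plate under the foot, top 100 mm above the bench
- mould_upper: the mould's upper half, origin in the middle of its underside (on the seam)
- mould_lower: the mould's lower half, origin in the middle of its underside, on the press's base plate
- foot: round foot, 46 mm across, on a sprung spindle (26 mm travel, 0.7 N per mm) under the lever, 130 mm from the hinge; origin at its swivel, 11 mm above its rubber face
- tin_can: bystander: open tin, 75 mm across, 100 mm high, origin under its base
- jar_1: bystander: white screw-lid jar, 50 mm across, 72 mm high, origin under its base
- tape_roll: bystander: roll of paper tape, 100 mm across, 34 mm high, origin under its centre
- flat_brush_1: bystander: flat brush, 212 mm long, lying, origin under its middle
- register_key_1: bystander: small conical plaster key, 30 mm across, 19 mm high, origin under its base
- clay_maquette: bystander: lump of grey clay, 80 mm across, 86 mm high, origin under its base
Mind the look-alikes: they are no part of the job. Leave any pink or yellow look-alike of the mould_upper alone.

How it is judged:
On the way, in this order (a step that is already met when the one before it is completed fails the run):
1. the pawl is tipped over to the grip side while the lever is still up (value of joint pawl above 0.4 rad and value of joint lever below 0.3 rad), for 0.1 s.
2. the lever is pushed down to its stop and the foot presses on the mould (value of joint lever above 0.51 rad and contact force between foot and mould_upper above 8 N), for 0.2 s.
At the end, for the whole second after the job is handed in: The lever is held within 0.04 rad of its lower stop (last tooth) by the pawl, which leans to the grip side; the foot presses on the mould with more than 8 N; the mould halves lie flat, within 8 mm of one another; the robot is clear (all of step 2 and value of joint pawl above 0.4 rad and velocity of joint lever between -0.05 and 0.05 rad/s and horizontal distance between mould_upper and mould_lower below 0.008 m and angle between mould_upper's own z axis and vertical below 0.05 rad); the robot touches nothing.
It fails at once if the lever is pulled up (value of joint lever below -0.05 rad).
It fails at once if the mould is shoved or lifted (distance of any of mould_upper, mould_lower from where it was at the start of the episode above 0.015 m).
It fails at once if another thing on the bench is moved (distance of any of tin_can, jar_1, tape_roll, flat_brush_1, register_key_1, clay_maquette from where it was at the start of the episode above 0.03 m).
It also fails if it takes over 48 s, if anything falls off the work surface, if the arm or the gripper's body presses on something with over 40 N, if the wrist force passes 120 N, or if a joint passes its speed limit or range.

## Working session

There is one attempt and no reset: what is moved stays moved. The work goes in short steps, Python scripts to look and compute and a tool call to move; the robot and the scene stay as the last step left them, time stands still between calls to the robot, and variables do not carry over. Pictures are saved under pics/ and viewed, and the job is handed in when it is done.

Besides the shell and the picture viewer there is one more tool, called after "Call:" in YAML: its name, and indented under it one key for each argument. arm_command: Moves the arm, as the interface text tells. Its arguments: {"type":"object","properties":{"deltas":{"type":"array"},"gripper":{"type":"number"},"force":{"type":"number"}},"required":["deltas"]}

```bash
mkdir -p pics; cat > h.py <<'E'
import numpy as np, cv2
from station import ctrl, optics, models
from scipy.spatial.transform import Rotation as R
def save(n,im): cv2.imwrite('pics/'+n+'.png',cv2.cvtColor(im,cv2.COLOR_RGB2BGR))
def cal(c):
    k=optics.get_calibration(c); return {a:np.array(b) if not isinstance(b,str) else b for a,b in k.items()}
E
python3 - <<'E'
from h import *
for c in ['scene','side','wrist']:
    k=cal(c); print(c,k)
    save(c+'0',optics.camera(c))
    for t in ['pawl_thumb','lever_grip','lever_hinge','mould_top']:
        print(c,t,[(np.round(d['at'],1),round(d['score'],2)) for d in models.mark_of(t,c)[:3]])
print(ctrl.get_obs())
E
```

```text
scene {'K': array([[575.87053756,   0.        , 313.28893128],
       [  0.        , 575.87053756, 234.68272054],
       [  0.        ,   0.        ,   1.        ]]), 'origin': array([-0.41392702, -0.66509607,  0.95788264]), 'orientation': array([-2.17315948,  0.01927813, -0.95287111])}
scene pawl_thumb [(array([299.3, 179.6]), 0.69)]
scene lever_grip [(array([352.9, 193.4]), 0.63)]
scene lever_hinge [(array([284.7, 221.5]), 0.68), (array([447.1, 297.8]), 0.28)]
scene mould_top [(array([321.1, 238. ]), 0.8), (array([256.9, 288.7]), 0.8), (array([343.2, 311.8]), 0.72)]
side {'K': array([[461.11113979,   0.        , 317.1909797 ],
       [  0.        , 461.11113979, 236.9033459 ],
       [  0.        ,   0.        ,   1.        ]]), 'origin': array([0.50765399, 0.99151798, 1.00882221]), 'orientation': array([-2.29361258,  0.01052105, -3.12200167])}
side pawl_thumb [(array([291.4, 237.2]), 0.71), (array([367.4, 365.9]), 0.48)]
side lever_grip [(array([292.8, 195.7]), 0.93)]
side lever_hinge [(array([296.3, 287.7]), 0.86), (array([365.4, 367.2]), 0.69), (array([281.6, 215.2]), 0.37)]
sid
[... 471 characters left out ...]
15.5, 430.7]), 0.67)]
wrist mould_top []
{'time_s': 0.75, 'qpos': array([ 1.19542998e+00,  2.99870012e-01,  1.52100504e+00, -8.71829421e-07,
        1.32070799e+00, -6.66020567e-02]), 'joint_vel': array([-1.50656771e-04, -4.54085693e-04,  2.77059065e-04, -1.21792004e-03,
       -9.43398843e-04,  7.70288948e-05]), 'tau': array([-2.87278326e-04, -5.31612289e+01, -3.52889907e+01,  7.07968441e-02,
        2.11346580e-02,  1.98756032e-05]), 'ee_pos': array([0.16713389, 0.52397624, 0.2244599 ]), 'eef_rot': array([1.41656126, 1.57078668, 1.10779718]), 'force': array([-0.00449996, -0.52464959,  0.02883677]), 'moment': array([-0.05845173,  0.05533044,  0.03050013]), 'grip_width': 0.09368798094287396}
```

View pics/scene0.png

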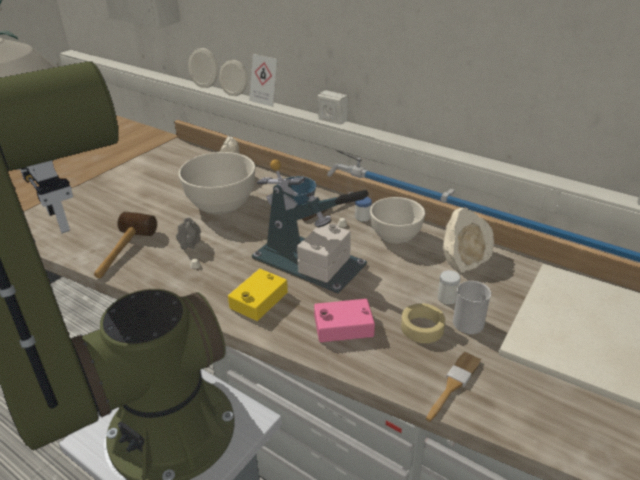

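View pics/side0.png

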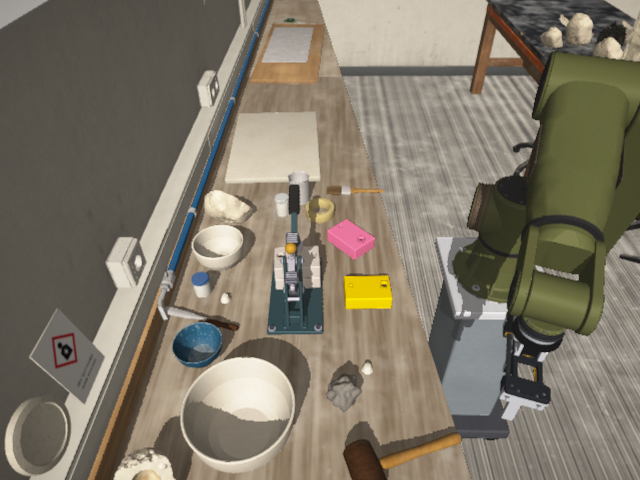

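```bash
cat >> h.py <<'E'
def ray(c,uv):
    k=cal(c); K=k['K']; M=R.from_euler('xyz',k['orientation']).as_matrix()
    d=M@np.array([(uv[0]-K[0,2])/K[0,0],(uv[1]-K[1,2])/K[1,1],1.]); return k['origin'],d/np.linalg.norm(d)
def tri(a,b):
    o1,d1=ray('scene',a); o2,d2=ray('side',b)
    s=np.linalg.lstsq(np.c_[d1,-d2],o2-o1,rcond=None)[0]
    p,q=o1+s[0]*d1,o2+s[1]*d2
    return (p+q)/2,np.linalg.norm(p-q)
def proj(c,p):
    k=cal(c); K=k['K']; M=R.from_euler('xyz',k['orientation']).as_matrix()
    x=M.T@(np.array(p)-k['origin']); return (K@x/x[2])[:2]
def plane(c,uv,z):
    o,d=ray(c,uv); return o+d*(z-o[2])/d[2]
E
python3 - <<'E'
from h import *
print('thumb',tri((299.3,179.6),(291.4,237.2)))
print('grip',tri((352.9,193.4),(292.8,195.7)))
print('hinge',tri((284.7,221.5),(296.3,287.7)))
for b in [(296.7,252.9)]: print('mould',tri((321.1,238.),b))
E
```

```text
thumb (array([0.60088369, 0.12071863, 0.24312657]), np.float64(0.008786162429603601))
grip (array([ 0.60489389, -0.038686  ,  0.25366494]), np.float64(0.005037922128112063))
hinge (array([0.59101304, 0.16745489, 0.10545235]), np.float64(0.006732030206562963))
mould (array([0.5912215 , 0.0409743 , 0.10555809]), np.float64(0.00777252385160188))
```

```bash
python3 - <<'E'
from h import *
a=cv2.imread('pics/scene0.png');b=cv2.imread('pics/side0.png')
A=cv2.resize(a[140:300,230:390],(800,800),interpolation=cv2.INTER_CUBIC)[:, :]
cv2.imwrite('pics/sc_c.png',cv2.resize(A,(600,600)))
cv2.imwrite('pics/si_c.png',cv2.resize(b[175:345,225:375],(530,600),interpolation=cv2.INTER_CUBIC))
E
```

```text
(no output)
```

View pics/sc_c.png

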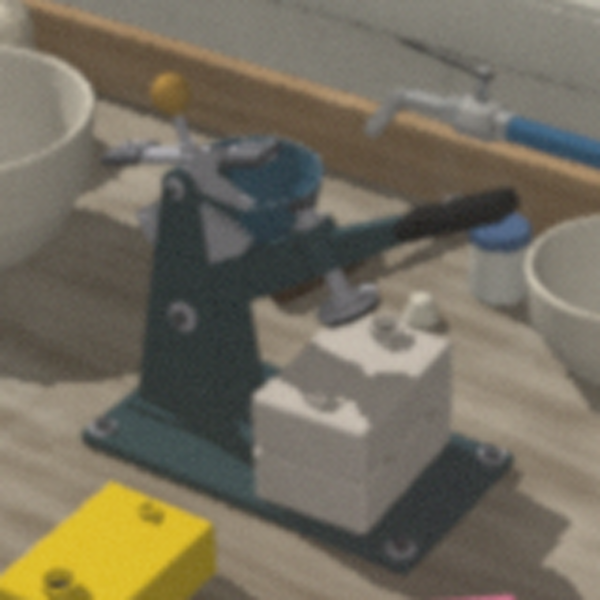

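View pics/si_c.png

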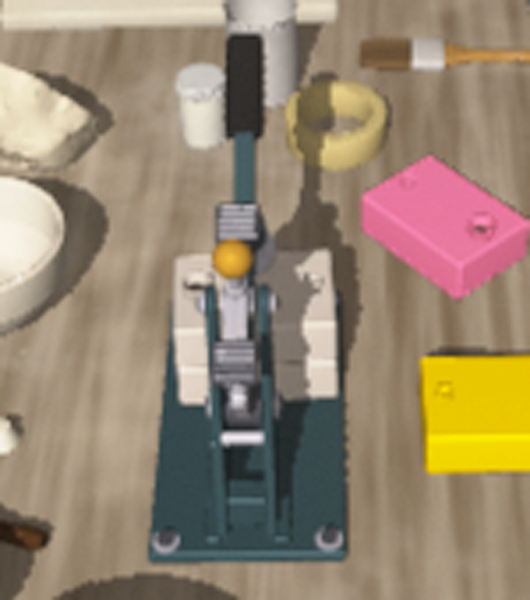

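```bash
cat > fit.py <<'E'
from h import *
from scipy.optimize import least_squares
P={'thumb':(.053,0,.246),'grip':(.222,0,.238),'ball':(-.0166,0,.2707),'hinge':(0,0,.108)}
obs={('scene','thumb'):(299.3,179.6),('scene','grip'):(352.9,193.4),('side','thumb'):(291.4,237.2),('side','grip'):(292.8,195.7),('scene','ball'):(275.1,164.8),('side','ball'):(290.7,248.1),('scene','hinge'):(284.7,221.5),('side','hinge'):(296.3,287.7)}
def W(q,p): c,s=np.cos(q[2]),np.sin(q[2]); return np.array([q[0]+c*p[0]-s*p[1],q[1]+s*p[0]+c*p[1],p[2]])
K={c:cal(c) for c in('scene','side')}
def f(q): return np.concatenate([proj(c,W(q,P[n]))-obs[c,n] for c,n in obs])
r=least_squares(f,[.6,.165,-1.57],loss='soft_l1')
print(r.x); 
for (k,e) in zip(obs,f(r.x).reshape(-1,2)): print(k,e.round(1))
for n in P: print(n,W(r.x,P[n]).round(4))
a={c:cv2.imread(f'pics/{c}0.png') for c in K}
# base corners unknown x offset: draw lever line + thumb plate outline
for c in a:
    im=cv2.resize(a[c],None,fx=4,fy=4,interpolation=cv2.INTER_CUBIC)
    def dot(p,col,rad=4): u=proj(c,W(r.x,p))*4+1.5; cv2.circle(im,tuple(int(v) for v in u),rad,col,-1)
    for n in P: dot(P[n],(0,255,0))
    for y in(-.075,.075):
        for x in np.arange(-.1,.25,.01): dot((x,y,.012),(0,0,255),2)
    u=(proj(c,W(r.x,(.1,0,.15)))*4).astype(int)
    cv2.imwrite(f'pics/fit_{c}.png',im[max(u[1]-300,0):u[1]+300,u[0]-350:u[0]+350])
E
python3 fit.py
```

```text
[ 0.59517416  0.17317159 -1.52674178]
('scene', 'thumb') [-2.   0.8]
('scene', 'grip') [2.6 7.5]
('side', 'thumb') [ 0.1 -2.2]
('side', 'grip') [-0.2  1.7]
('scene', 'ball') [-0.6  0.3]
('side', 'ball') [-0.3 -1.6]
('scene', 'hinge') [-1.8 -1.4]
('side', 'hinge') [-2.7  0.1]
thumb [0.5975 0.1202 0.246 ]
grip [ 0.605  -0.0486  0.238 ]
ball [0.5944 0.1898 0.2707]
hinge [0.5952 0.1732 0.108 ]
```

View pics/fit_scene.png

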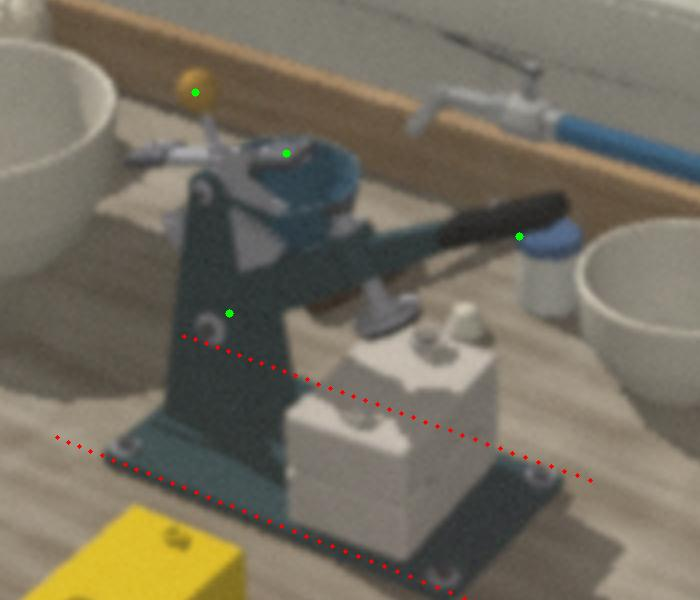

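View pics/fit_side.png

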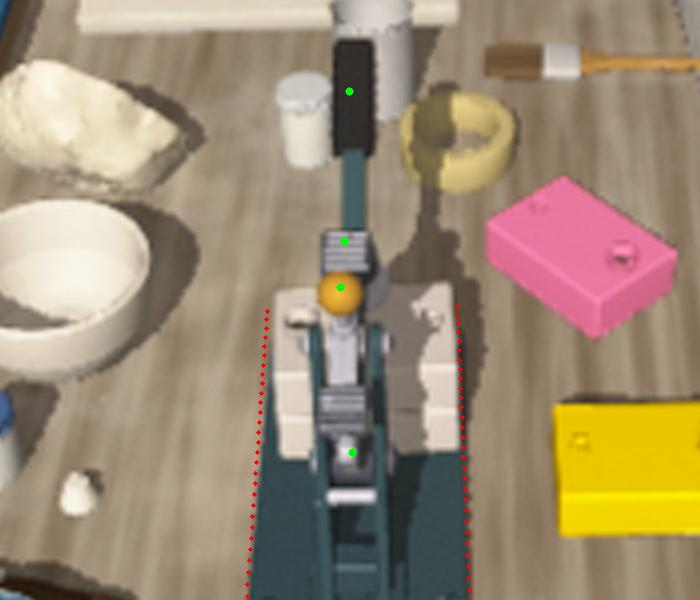

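```bash
sed -i "s/'grip':(.222,0,.238)/'grip':(.211,0,.254)/" fit.py; python3 fit.py
```

```text
[ 0.59502562  0.17192109 -1.51988045]
('scene', 'thumb') [-1.5  0.9]
('scene', 'grip') [-0.5  0.5]
('side', 'thumb') [-0.  -2.5]
('side', 'grip') [-0.9 -0.8]
('scene', 'ball') [-0.2  0.4]
('side', 'ball') [-0.1 -2. ]
('scene', 'hinge') [-1.4 -1.2]
('side', 'hinge') [-2.6 -0.2]
thumb [0.5977 0.119  0.246 ]
grip [ 0.6058 -0.0388  0.254 ]
ball [0.5942 0.1885 0.2707]
hinge [0.595  0.1719 0.108 ]
```

View pics/fit_scene.png

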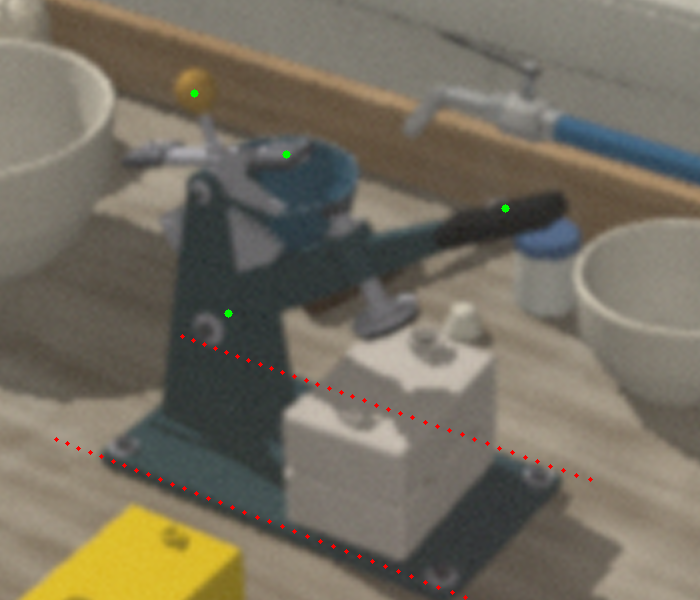

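View pics/fit_side.png

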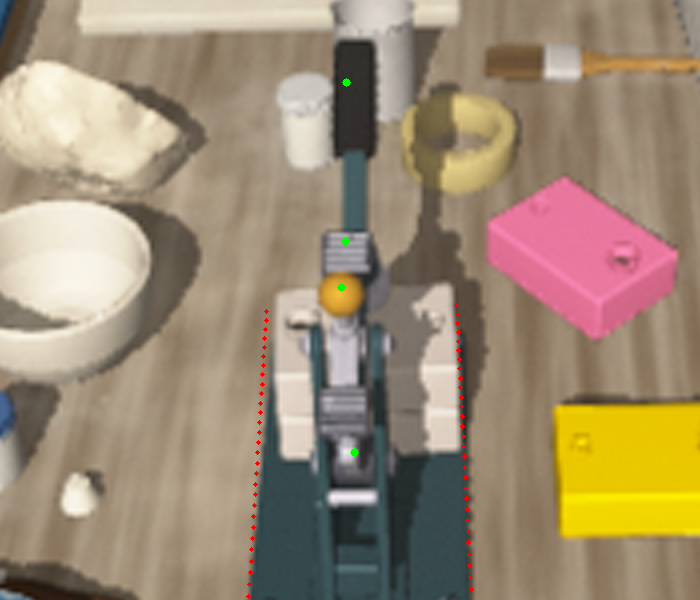

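```bash
python3 - <<'E'
from h import *
o=ctrl.get_obs(); M=R.from_euler('xyz',o['eef_rot']).as_matrix(); print(M.round(3)); print(o['ee_pos'],ctrl.tip_reach)
# pipe/wall position guess
print('pipe',tri((400,187),(205,190)))
for t in ['tin_can','jar_1','tape_roll']:
    a={}
    for c in('scene','side'):
        optics.camera(c); d=models.mark_of(t,c)
        print(t,c,[(np.round(e['at'],0),round(e['score'],2),plane(c,e['at'],0)[:2].round(3)) for e in d[:2]])
def mv(p,Mt):
    T=M.T@(np.array(p)-o['ee_pos'])/.025; rv=R.from_matrix(M.T@Mt).as_rotvec(); return T.round(2),np.degrees(rv/np.deg2rad(5)/1*np.deg2rad(1)).round(2)
for s in(1,-1):
    yaw=-1.54
    yt=s*np.array([np.sin(-yaw),np.cos(yaw),0]); # perp to press x
    px=np.array([np.cos(yaw),np.sin(yaw),0]); yt=s*np.cross([0,0,1],px)
    xt=np.array([0,0,-1.]); Mt=np.c_[xt,yt,np.cross(xt,yt)]
    print(s,mv((.597,.115,.34),Mt),yt)
E
```

```text
[[ 0.     0.304  0.953]
 [ 0.     0.953 -0.304]
 [-1.     0.     0.   ]]
[0.16713389 0.52397624 0.2244599 ] 0.019
pipe (array([ 0.83616327, -0.07329134,  0.20873234]), np.float64(0.07627203774534798))
tin_can scene [(array([467., 325.]), 0.71, array([ 0.605, -0.366]))]
tin_can side [(array([298., 200.]), 0.77, array([ 0.616, -0.356]))]
jar_1 scene [(array([449., 299.]), 0.95, array([ 0.667, -0.291]))]
jar_1 side [(array([283., 217.]), 0.53, array([ 0.661, -0.257]))]
tape_roll scene [(array([422., 330.]), 0.94, array([ 0.53 , -0.286]))]
tape_roll side [(array([318., 212.]), 0.81, array([ 0.54 , -0.285]))]
1 (array([ -4.62, -10.36,  21.35]), array([14.11, -0.  , -0.  ])) [ 0.99952583  0.03079146 -0.        ]
-1 (array([ -4.62, -10.36,  21.35]), array([-21.89,   0.  ,  -0.  ])) [-0.99952583 -0.03079146  0.        ]
```

Call:
arm_command:
  deltas:
    - {"translation": [-1.4,-0.4,0.8],"turn": [1,0,0]}
    - {"translation": [-2.6,-1.1,2.2],"turn": [2,0,0]}
    - {"translation": [-3.6,-1.9,3.6],"turn": [3,0,0]}
    - {"translation": [-4.6,-2.6,5.0],"turn": [4,0,0]}
    - {"translation": [-4.6,-3.3,6.4],"turn": [5,0,0]}
    - {"translation": [-4.6,-4.0,7.8],"turn": [6,0,0]}
    - {"translation": [-4.6,-4.7,9.2],"turn": [7,0,0]}
    - {"translation": [-4.6,-5.4,10.6],"turn": [8,0,0]}
    - {"translation": [-4.6,-6.1,12.0],"turn": [9,0,0]}
    - {"translation": [-4.6,-6.8,13.4],"turn": [10,0,0]}
    - {"translation": [-4.6,-7.5,14.8],"turn": [11,0,0]}
    - {"translation": [-4.6,-8.2,16.2],"turn": [12,0,0]}
  gripper: 0

```text
time_s: 2.35
ee_pos: [0.4919, 0.2037, 0.3396]
eef_rot: [1.674, 1.57, 0.313]
force: [0.6, 0.5, 0.3]
grip_width: 0.0172
```

```bash
cat > go.py <<'E'
from h import *
def rel(p,yaw=-1.54):
    o=ctrl.get_obs(); M=R.from_euler('xyz',o['eef_rot']).as_matrix()
    px=np.array([np.cos(yaw),np.sin(yaw),0]); yt=np.cross([0,0,1],px); xt=np.array([0,0,-1.]); Mt=np.c_[xt,yt,np.cross(xt,yt)]
    print('t',o['time_s'],'pos',o['ee_pos'].round(4),'F',o['force'].round(1),'rel',(M.T@(np.array(p)-o['ee_pos'])/.025).round(2),'turn',np.degrees(R.from_matrix(M.T@Mt).as_rotvec()/5).round(2))
E
python3 -c "
from go import *
rel((.597,.115,.34))"
```

```text
t 2.35 pos [0.4919 0.2037 0.3396] F [0.6 0.5 0.3] rel [-0.01  3.37  4.35] turn [ 2.06 -0.   -0.  ]
```

Call:
arm_command:
  deltas:
    - {"translation": [0,0.9,1.2],"turn": [0.7,0,0]}
    - {"translation": [0,1.8,2.4],"turn": [1.4,0,0]}
    - {"translation": [0,2.6,3.5],"turn": [2.0,0,0]}
    - {"translation": [0,3.3,4.35],"turn": [2.05,0,0]}
    - {"translation": [0,3.37,4.35],"turn": [2.05,0,0]}
    - {"translation": [0,3.37,4.35],"turn": [2.05,0,0]}

```text
time_s: 2.85
ee_pos: [0.5968, 0.1165, 0.3386]
eef_rot: [-1.516, 1.57, -3.053]
force: [0.5, 1.0, 0.1]
grip_width: 0.0006
```

```bash
python3 -c "
from go import *
rel((.597,.115,.24))
for c in ['scene','side','wrist']:
    im=optics.camera(c); save(c+'1',im)
    if c!='wrist':
        u=proj(c,(.597,.115,.28)).astype(int); save(c+'1c',cv2.resize(im[u[1]-70:u[1]+70,u[0]-80:u[0]+80],None,fx=4,fy=4,interpolation=cv2.INTER_CUBIC))
    print(c,[d['at'] for d in models.mark_of('pawl_thumb',c)[:2]])
print(cal('wrist'))
"
```

```text
t 2.85 pos [0.5968 0.1165 0.3386] F [0.5 1.  0.1] rel [3.94 0.01 0.06] turn [0.04 0.   0.01]
scene [[297.1, 178.0]]
side [[291.9, 237.4]]
wrist [[319.4, 225.8]]
{'K': array([[371.64829954,   0.        , 320.2921051 ],
       [  0.        , 371.64829954, 235.24654821],
       [  0.        ,   0.        ,   1.        ]]), 'origin': array([0.59192684, 0.19665947, 0.50124732]), 'orientation': array([2.86753929e+00, 1.37508166e-04, 3.72761557e-02])}
```

View pics/wrist1.png

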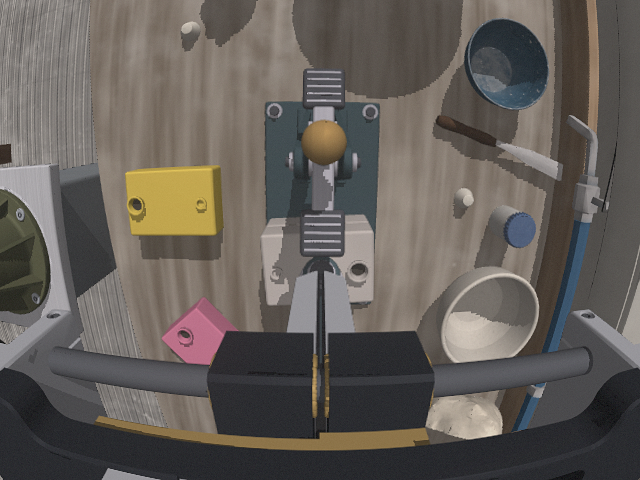

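View pics/scene1c.png

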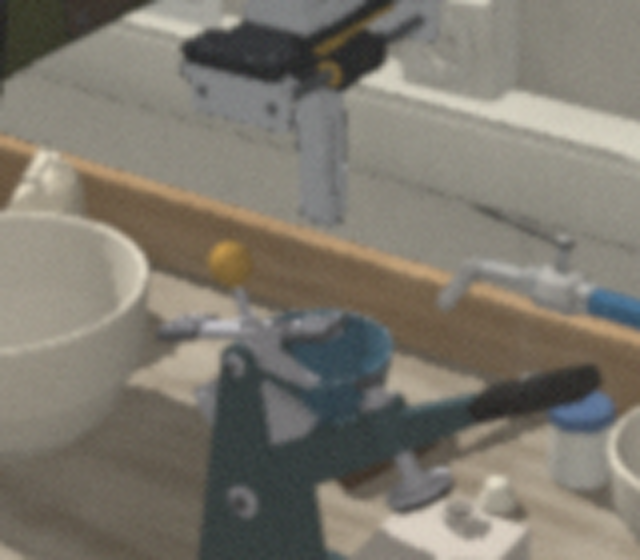

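View pics/side1c.png

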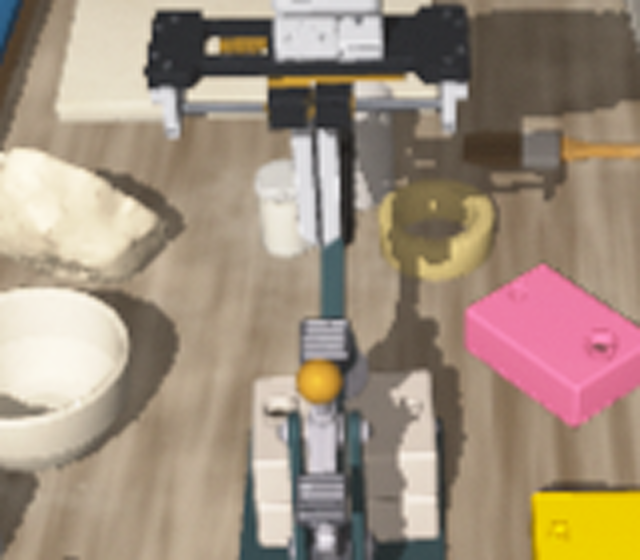

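```bash
cat >> h.py <<'E'
def wplane(uv,z):
    k=cal('wrist');K=k['K'];d=np.array([uv[0]-K[0,2],uv[1]-K[1,2]])/K[0,0];r=np.hypot(*d)
    v=np.r_[d/r*np.sin(r),np.cos(r)]; v=R.from_euler('xyz',k['orientation']).apply(v); return k['origin']+v*(z-k['origin'][2])/v[2]
E
python3 -c "
from go import *
for uv,z in [((323,234),.246),((319.4,225.8),.246),((323,256),.24),((323,211),.25),((324,143),.271),((324,89),.22)]: print(uv,wplane(uv,z))
"
```

```text
(323, 234) [0.59646032 0.12594542 0.246     ]
(319.4, 225.8) [0.59367524 0.13187517 0.246     ]
(323, 256) [0.59723422 0.10734196 0.24      ]
(323, 211) [0.5957451 0.1435255 0.25     ]
(324, 143) [0.59438983 0.19079721 0.271     ]
(324, 89) [0.59338193 0.23049776 0.22      ]
```

Call:
arm_command:
  deltas:
    - {"translation": [0.9,0,0],"turn": [0,0,0]}
    - {"translation": [1.8,0,0],"turn": [0,0,0]}
    - {"translation": [2.5,0,0],"turn": [0,0,0]}
    - {"translation": [2.8,0,0],"turn": [0,0,0]}
    - {"translation": [3.0,0,0],"turn": [0,0,0]}
    - {"translation": [3.2,0,0],"turn": [0,0,0]}
    - {"translation": [3.4,0,0.02],"turn": [0,0,0]}
    - {"translation": [3.6,0,0.05],"turn": [0,0,0]}
    - {"translation": [3.8,0,0.08],"turn": [0,0,0]}
    - {"translation": [3.95,0,0.1],"turn": [0,0,0]}
    - {"translation": [4.05,0,0.1],"turn": [0,0,0]}
    - {"translation": [4.05,0,0.1],"turn": [0,0,0]}

```text
time_s: 4.15
ee_pos: [0.5964, 0.1146, 0.2383]
eef_rot: [1.253, 1.57, -0.282]
force: [-1.1, -1.0, 3.2]
grip_width: 0.0006
```

```bash
python3 -c "
from go import *
rel((.597,.115,.34))
for c in ['scene','side','wrist']:
    im=optics.camera(c)
    if c!='wrist':
        u=proj(c,(.597,.115,.25)).astype(int); im=(cv2.resize(im[u[1]-70:u[1]+70,u[0]-80:u[0]+80],None,fx=4,fy=4,interpolation=cv2.INTER_CUBIC))
    save(c+'2',im)
"
```

```text
t 4.15 pos [0.5964 0.1146 0.2383] F [-1.1 -1.   3.2] rel [-4.07  0.03 -0.01] turn [ 0.06  0.   -0.01]
```

View pics/scene2.png

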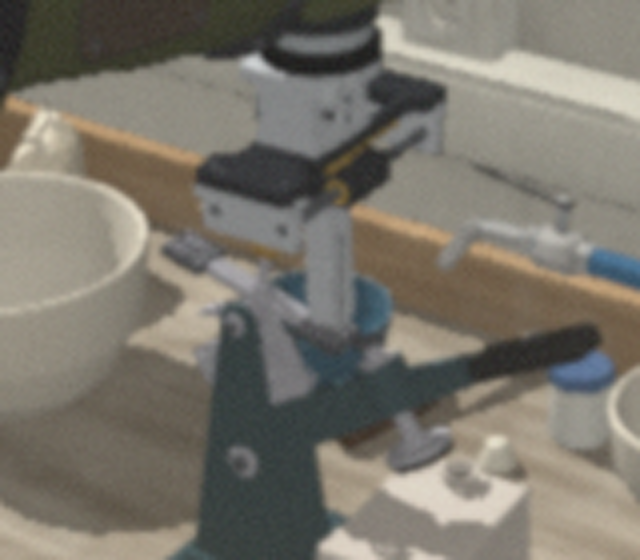

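View pics/wrist2.png

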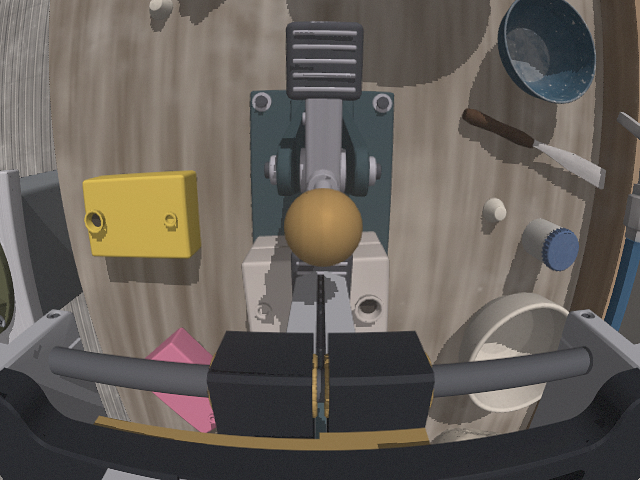

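Call:
arm_command:
  deltas:
    - {"translation": [-1.3,0,0],"turn": [0,0,0]}
    - {"translation": [-2.6,0,0],"turn": [0,0,0]}
    - {"translation": [-3.6,0,0.5],"turn": [0,0,0]}
    - {"translation": [-3.8,0,1.6],"turn": [0,0,0]}
    - {"translation": [-3.8,0,2.9],"turn": [0,0,0]}
    - {"translation": [-3.8,0,4.2],"turn": [0,0,0]}
    - {"translation": [-3.8,0,5.4],"turn": [0,0,0]}
    - {"translation": [-3.8,0,6.1],"turn": [0,0,0]}
    - {"translation": [-3.8,0,6.1],"turn": [0,0,0]}
    - {"translation": [-3.8,0,6.1],"turn": [0,0,0]}

```text
time_s: 5.13
ee_pos: [0.6018, -0.038, 0.333]
eef_rot: [-2.446, 1.57, 2.301]
force: [0.0, 1.1, 0.7]
grip_width: 0.0003
```

```bash
python3 -c "
from go import *
rel((.602,-.038,.275))
for c in ['scene','side','wrist']:
    im=optics.camera(c)
    m=models.mark_of('lever_grip',c); print(c,[(d['at'],d['score']) for d in m[:2]])
    if c=='wrist' and m: print(wplane(m[0]['at'],.254))
    if c!='wrist':
        u=proj(c,(.597,.035,.25)).astype(int); im=(cv2.resize(im[u[1]-70:u[1]+70,u[0]-90:u[0]+90],None,fx=4,fy=4,interpolation=cv2.INTER_CUBIC))
    save(c+'3',im)
"
```

```text
t 5.1333 pos [ 0.6018 -0.038   0.333 ] F [0.  1.1 0.7] rel [2.32 0.01 0.  ] turn [ 0.04 -0.    0.  ]
scene [([349.5, 192.2], 0.7)]
side [([295.3, 194.5], 0.77)]
wrist [([319.7, 249.4], 0.62)]
[ 0.60047    -0.03567454  0.254     ]
```

View pics/scene3.png

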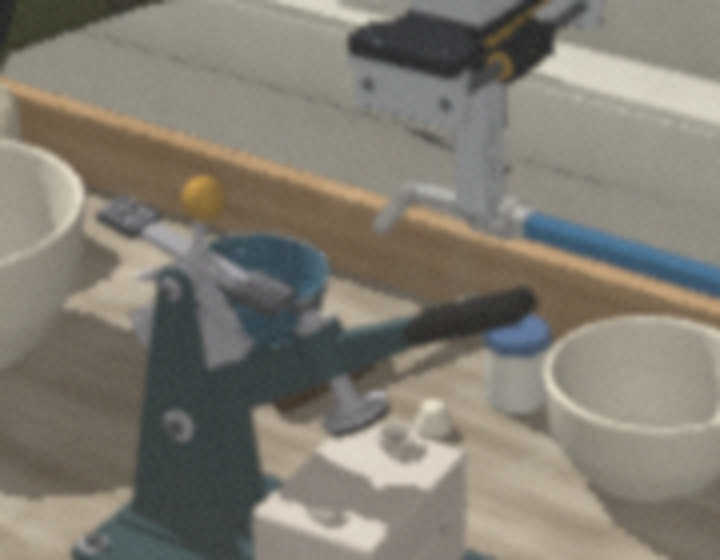

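View pics/wrist3.png

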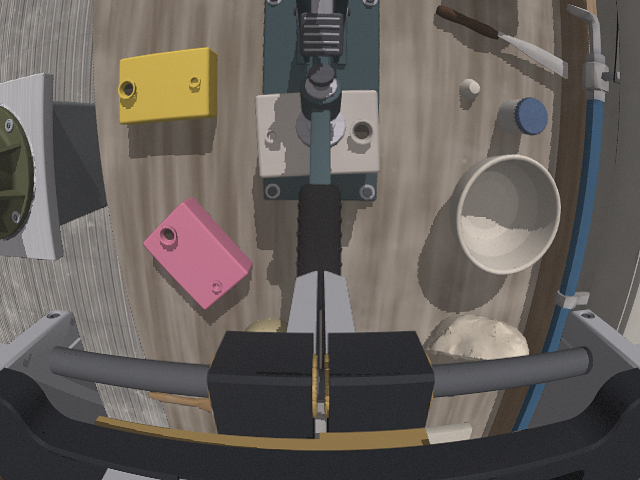

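Call:
arm_command:
  deltas:
    - {"translation": [1.0,0,0],"turn": [0,0,0]}
    - {"translation": [1.8,0,0],"turn": [0,0,0]}
    - {"translation": [2.1,0,0],"turn": [0,0,0]}
    - {"translation": [2.4,0,0],"turn": [0,0,0]}
    - {"translation": [2.65,0.0,0.16],"turn": [0,0,0]}
    - {"translation": [2.9,0,0.32],"turn": [0,0,0]}
    - {"translation": [3.15,0,0.48],"turn": [0,0,0]}
    - {"translation": [3.4,0,0.64],"turn": [0,0,0]}
    - {"translation": [3.7,0,0.77],"turn": [0,0,0]}
    - {"translation": [4.0,0,0.9],"turn": [0,0,0]}
    - {"translation": [4.3,0,1.03],"turn": [0,0,0]}
    - {"translation": [4.6,0,1.16],"turn": [0,0,0]}

```text
time_s: 6.43
ee_pos: [0.6028, -0.067, 0.2175]
eef_rot: [1.212, 1.571, -0.323]
force: [0.1, 0.0, 0.6]
grip_width: 0.0007
```

```bash
python3 -c "
from go import *
rel((.602,-.038-.040,.1561))
for c in ['scene','side']:
    im=optics.camera(c)
    u=proj(c,(.597,.035,.22)).astype(int); im=(cv2.resize(im[u[1]-70:u[1]+70,u[0]-90:u[0]+90],None,fx=4,fy=4,interpolation=cv2.INTER_CUBIC))
    save(c+'4',im)
"
```

```text
t 6.4333 pos [ 0.6028 -0.067   0.2175] F [0.1 0.  0.6] rel [ 2.45 -0.05  0.44] turn [ 0.06  0.   -0.  ]
```

View pics/scene4.png

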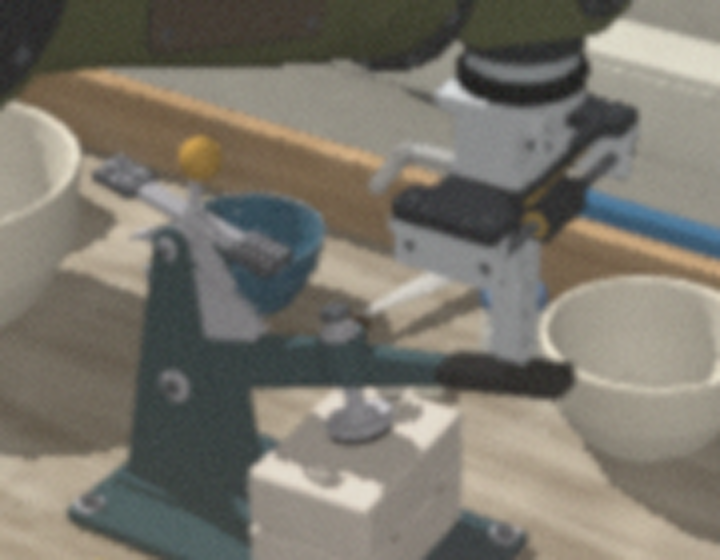

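View pics/side4.png

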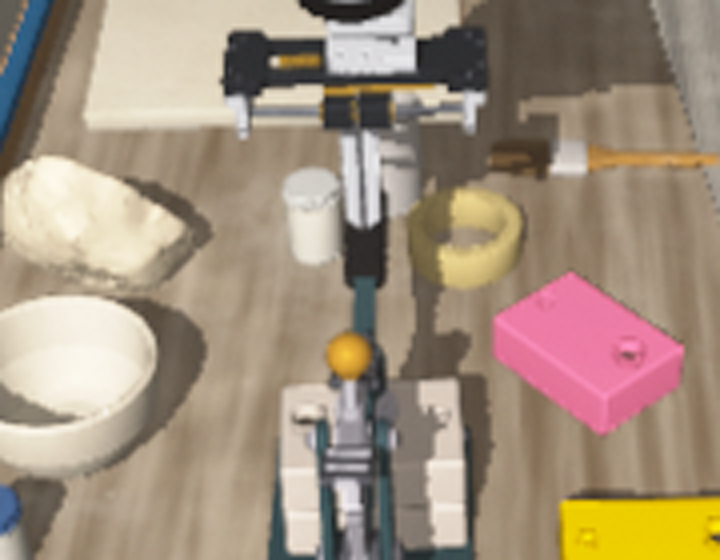

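Call:
arm_command:
  deltas:
    - {"translation": [0.25,0,0.1],"turn": [0,0,0]}
    - {"translation": [0.5,0,0.19],"turn": [0,0,0]}
    - {"translation": [0.75,0,0.27],"turn": [0,0,0]}
    - {"translation": [1.0,0,0.35],"turn": [0,0,0]}
    - {"translation": [1.2,0,0.4],"turn": [0,0,0]}
    - {"translation": [1.4,0,0.45],"turn": [0,0,0]}
    - {"translation": [1.6,0,0.5],"turn": [0,0,0]}
    - {"translation": [1.75,0,0.53],"turn": [0,0,0]}
    - {"translation": [1.9,0,0.56],"turn": [0,0,0]}
    - {"translation": [2.05,0,0.58],"turn": [0,0,0]}
    - {"translation": [2.15,0,0.6],"turn": [0,0,0]}
    - {"translation": [2.2,0,0.6],"turn": [0,0,0]}

```text
time_s: 7.53
ee_pos: [0.6035, -0.0812, 0.1633]
eef_rot: [2.304, 1.57, 0.77]
force: [-1.4, 5.6, 8.3]
grip_width: 0.0001
```

```bash
python3 -c "
from go import *
rel((.602,-.038-.044,.1561))
for c in ['scene','side']:
    im=optics.camera(c)
    u=proj(c,(.597,.035,.18)).astype(int); im=(cv2.resize(im[u[1]-70:u[1]+70,u[0]-90:u[0]+90],None,fx=4,fy=4,interpolation=cv2.INTER_CUBIC))
    save(c+'5',im)
"
```

```text
t 7.5333 pos [ 0.6035 -0.0812  0.1633] F [-1.4  5.6  8.3] rel [ 0.29 -0.06  0.03] turn [ 0.06 -0.01 -0.01]
```

View pics/scene5.png

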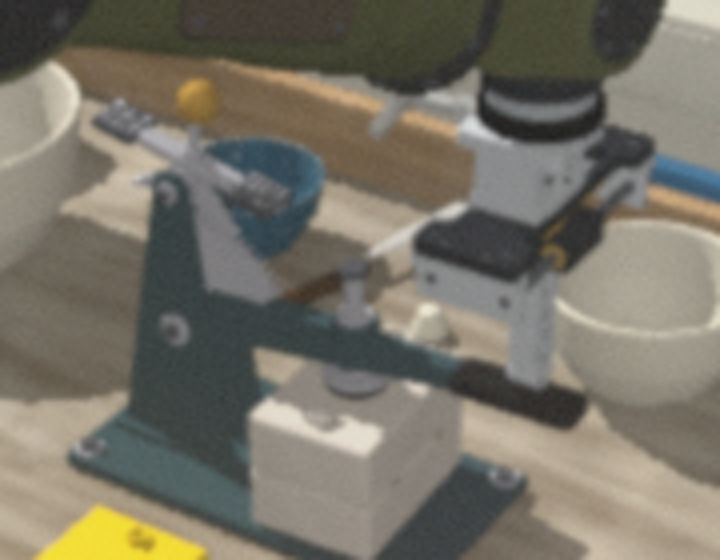

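Call:
arm_command:
  deltas:
    - {"translation": [0.1,0,-0.03],"turn": [0,0,0]}
    - {"translation": [0.2,0,-0.05],"turn": [0,0,0]}
    - {"translation": [0.3,0,-0.05],"turn": [0,0,0]}
    - {"translation": [0.35,0,-0.05],"turn": [0,0,0]}
    - {"translation": [0.35,0,-0.05],"turn": [0,0,0]}

```text
time_s: 8.05
ee_pos: [0.6036, -0.0818, 0.157]
eef_rot: [0.698, 1.567, -0.838]
force: [-9.2, -3.3, 24.3]
grip_width: 0.0005
```

Call:
arm_command:
  deltas:
    - {"translation": [0.04,0,0],"turn": [0,0,0]}
    - {"translation": [0.08,0,0],"turn": [0,0,0]}
    - {"translation": [0.08,0,0],"turn": [0,0,0]}
    - {"translation": [0.08,0,0],"turn": [0,0,0]}

```text
time_s: 8.38
ee_pos: [0.6037, -0.0818, 0.1568]
eef_rot: [0.858, 1.566, -0.678]
force: [-16.7, -3.0, 39.0]
grip_width: 0.0008
```

```bash
python3 -c "
from go import *
rel((.602,-.038-.044,.1561))
for c in ['scene','side']:
    im=optics.camera(c)
    u=proj(c,(.597,.035,.18)).astype(int); im=(cv2.resize(im[u[1]-70:u[1]+70,u[0]-90:u[0]+90],None,fx=4,fy=4,interpolation=cv2.INTER_CUBIC))
    save(c+'6',im)
"
```

```text
t 8.3833 pos [ 0.6037 -0.0818  0.1568] F [-16.7  -3.   39. ] rel [ 0.03 -0.07  0.01] turn [ 0.05  0.04 -0.04]
```

View pics/scene6.png

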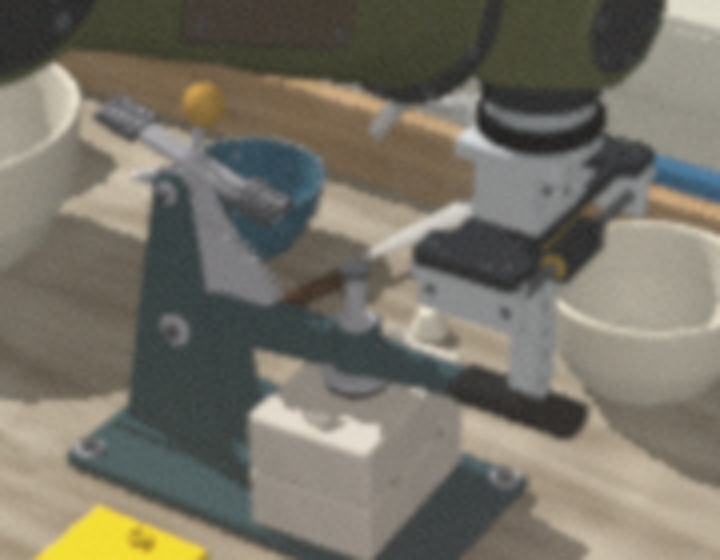

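Call:
arm_command:
  deltas:
    - {"translation": [-0.15,0,0],"turn": [0,0,0]}
    - {"translation": [-0.3,0,0],"turn": [0,0,0]}
    - {"translation": [-0.6,0,0],"turn": [0,0,0]}
    - {"translation": [-1.2,0,0],"turn": [0,0,0]}
    - {"translation": [-2.2,0,0],"turn": [0,0,0]}
    - {"translation": [-3.4,0,0],"turn": [0,0,0]}
    - {"translation": [-4.4,0,0],"turn": [0,0,0]}
    - {"translation": [-4.6,0,0],"turn": [0,0,0]}
    - {"translation": [-4.6,0,0],"turn": [0,0,0]}

```text
time_s: 9.23
ee_pos: [0.6036, -0.0806, 0.2689]
eef_rot: [1.23, 1.568, -0.305]
force: [0.2, 0.1, -0.1]
grip_width: 0.0004
```

```bash
python3 -c "
from go import *
rel((.602,-.038-.044,.1561))
for c in ['scene','side','wrist']:
    im=optics.camera(c)
    m=models.mark_of('lever_grip',c); print(c,[(d['at'],d['score']) for d in m[:2]])
    if c!='wrist': print(proj(c,(.602,-.082,.137)))
    m=models.mark_of('mould_top',c); print(c,[(d['at'],d['score']) for d in m[:3]])
    if c!='wrist':
        u=proj(c,(.597,.035,.18)).astype(int); im=(cv2.resize(im[u[1]-70:u[1]+70,u[0]-90:u[0]+90],None,fx=4,fy=4,interpolation=cv2.INTER_CUBIC))
    save(c+'7',im)
"
```

```text
t 9.2333 pos [ 0.6036 -0.0806  0.2689] F [ 0.2  0.1 -0.1] rel [ 4.51 -0.08  0.05] turn [ 0.06  0.01 -0.03]
scene [([366.0, 236.7], 0.6)]
[365.48219008 240.30401307]
scene [([254.7, 288.5], 0.92), ([325.1, 238.5], 0.91), ([342.2, 315.5], 0.63)]
side [([295.8, 213.3], 0.66)]
[295.8196795  217.95354563]
side [([300.5, 250.6], 0.76), ([293.8, 243.8], 0.74), ([365.5, 288.1], 0.61)]
wrist [([319.7, 231.7], 0.69)]
wrist [([168.9, 242.8], 0.97), ([135.6, 42.5], 0.92)]
```

View pics/scene7.png

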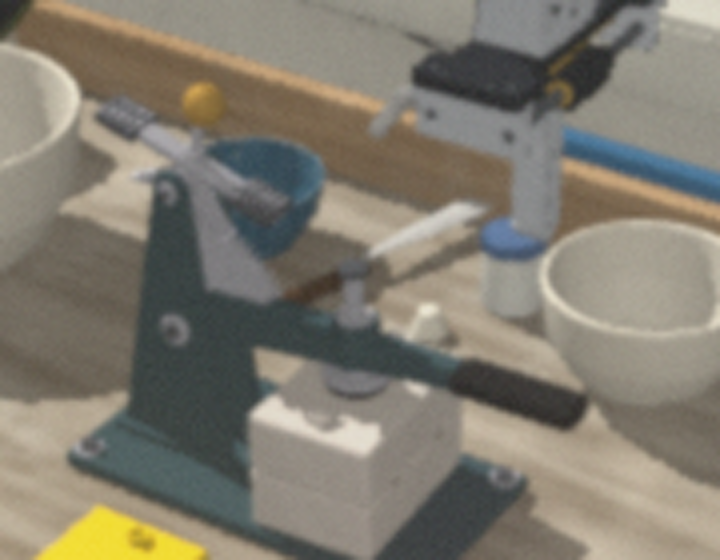

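View pics/wrist7.png

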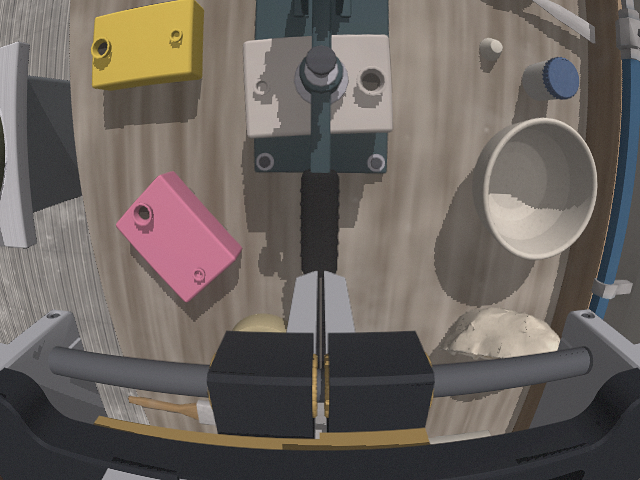

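```bash
python3 - <<'E'
import cv2,numpy as np
I={i:cv2.cvtColor(cv2.imread(f'pics/scene{i}.png'),cv2.COLOR_BGR2GRAY).astype(np.float32) for i in(5,6,7)}
def t(a,b,x0,y0,x1,y1,m=16):
    p=I[a][y0:y1,x0:x1]; s=I[b][y0-m:y1+m,x0-m:x1+m]
    r=cv2.matchTemplate(s,p,cv2.TM_CCOEFF_NORMED); _,v,_,l=cv2.minMaxLoc(r); return (l[0]-m,l[1]-m,round(v,3))
for n,box in {'gripend':(552,380,600,440),'gripinner':(440,350,505,400),'arm':(385,330,450,390),'static':(70,400,200,520),'ball':(175,75,230,130),'spindle':(330,255,380,300),'mould':(240,400,460,540)}.items():
    print(n,'6->7',t(6,7,*box),'5->7',t(5,7,*box),'5->6',t(5,6,*box))
cv2.imwrite('pics/cmp.png',np.hstack([I[i][340:450,400:620] for i in (5,6,7)]))
E
```

```text
gripend 6->7 (-1, -9, 0.957) 5->7 (0, 1, 0.995) 5->6 (1, 9, 0.96)
gripinner 6->7 (6, -4, 0.979) 5->7 (0, 0, 0.997) 5->6 (0, 7, 0.988)
arm 6->7 (-2, -6, 0.923) 5->7 (0, 0, 0.997) 5->6 (-1, 5, 0.897)
static 6->7 (0, 0, 0.998) 5->7 (0, 0, 0.999) 5->6 (0, 0, 0.999)
ball 6->7 (0, 0, 0.992) 5->7 (5, 3, 0.986) 5->6 (5, 3, 0.986)
spindle 6->7 (-2, 0, 0.977) 5->7 (0, 0, 0.991) 5->6 (1, 0, 0.981)
mould 6->7 (0, 0, 0.998) 5->7 (0, 0, 0.996) 5->6 (0, 0, 0.996)[ WARN:0@0.129] global loadsave.cpp:1063 imwrite_ Unsupported depth image for selected encoder is fallbacked to CV_8U.
```

View pics/cmp.png

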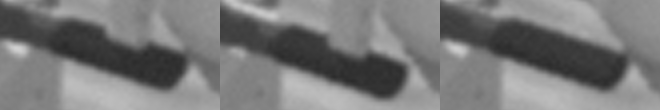

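```bash
python3 - <<'E'
from go import *
im=optics.camera('scene'); save('scene8',im)
u=proj('scene',(.597,.035,.18)).astype(int); im=(cv2.resize(im[u[1]-70:u[1]+70,u[0]-90:u[0]+90],None,fx=4,fy=4,interpolation=cv2.INTER_CUBIC))
b=cv2.cvtColor(cv2.imread('pics/scene7.png'),cv2.COLOR_BGR2RGB)
print('mean diff',np.abs(im.astype(int)-b)[330:450,380:620].mean())
a=cv2.cvtColor(cv2.imread('pics/scene0.png'),cv2.COLOR_BGR2RGB); s=optics.camera('side'); s0=cv2.cvtColor(cv2.imread('pics/side0.png'),cv2.COLOR_BGR2RGB)
for t in ['tin_can','jar_1','tape_roll','flat_brush_1','register_key_1','clay_maquette']:
    for c in('scene','side'): print(t,c,[np.round(d['at'],0).tolist() for d in models.mark_of(t,c)[:1]])
o=ctrl.get_obs(); print(o['time_s'],o['force'])
print(ctrl.hand_in())
E
```

```text
mean diff 1.6291666666666667
tin_can scene [[468.0, 321.0]]
tin_can side [[300.0, 200.0]]
jar_1 scene [[450.0, 300.0]]
jar_1 side [[280.0, 217.0]]
tape_roll scene [[422.0, 328.0]]
tape_roll side [[321.0, 211.0]]
flat_brush_1 scene [[450.0, 387.0]]
flat_brush_1 side [[354.0, 192.0]]
register_key_1 scene [[193.0, 268.0]]
register_key_1 side [[352.0, 190.0]]
clay_maquette scene [[190.0, 246.0]]
clay_maquette side [[341.0, 402.0]]
10.3833 [0.05958902 0.11045867 0.29023539]
the job is handed in; nothing more can be done
None
```

I pressed the pawl's grip-side thumb plate with closed fingers until the pawl tipped over and stayed. I then pushed the grip down along its arc to the hard stop, lifted the fingers clear, and handed in at about 10.4 s. The tool gave no verdict.

**Stop reached:** the force rose to 39 N with only 0.2 mm more travel. The fingertip height was 138 mm against about 137 mm predicted.

**After release:** images showed the pawl leaning fully to the grip side and the foot on the mould. The lever sprang back by roughly 0.02 to 0.025 rad onto the last tooth, which is my estimate from the pictures and is inside the 0.04 rad allowed. It looked still in the pictures after that.

**Surroundings:** the mould showed no shift between pictures taken before and after the final push. Tin, jar and tape marks matched the start within a few pixels. I had no starting marks to compare for the brush, key and clay lump. The network's side-view mark for the register key was on the wrong object, so I ignored it.

**Not checked or off:** I could not measure the foot's force on the mould directly. At the stop the wrist force also had about 17 N sideways, which dropped to near zero once the fingers lifted.

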